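# Open the gauge case under the lamp and lay out the go gauge

## Task

Lift the lid of the grey gauge case by its front lip until it stands by itself on its stop, working in under the lamp bar without knocking it. Then take the go gauge out of the case and lay it, not drop it, flat and lengthwise on the flat black rubber mat, leaving the lid open and the screws, the caliper case and the funnel alone.

Things in the scene. Friction and masses are not known exactly. Their poses are not given: they have to be found in the camera images.
- case: grey gauge case fixed to the counter, 150 (x) x 190 (y) x 60 mm high without lid, walls 5 mm. Origin: centre of underside; x points from the lip to the hinge side (mostly along world +y). Inside, a foam floor at z = 13 mm carries two cradles at x = -32 and +32 mm, 10 mm long in x, 34 mm wide, bearing face at z = 28 mm, ears to z = 32 mm; the room between and beside them is free
- lid (a joint): lid angle (rad): 0 shut (start), growing as the front rises; 1.92 (110 deg) on its stop, leaning back past vertical. Grey plate 8 mm thick, 172 mm from hinge to front edge, 190 mm wide, about 0.3 kg; it overhangs the case's front wall by 22 mm (the lip). The stiff hinge leaves it standing anywhere near vertical, short of the stop; below about 70 deg it falls shut
- lid_lip (a point): middle of the lower front edge of the lid (lip); moves with the lid. When shut it is 60 mm above the counter, with the space below it free
- lid_hinge (a point): middle of the hinge line, which runs along the case's y, on the case's rear top edge (case x = 75, z = 60 mm); in line with the lid's underside
- lamp: aluminium lamp bar on one post, fixed, over the hinge of the case. Origin: on the counter below the middle of the hinge line (within 10 mm), axes as the case's. The bar runs along y from -190 to +60 mm, x = -10 to +40 mm, z = 288 to 315 mm; post 20 mm square at x = 15, y = -170 mm on a 70 x 60 mm foot
- gauge: go plug gauge along x, 111 mm long, 90 g: orange bar handle x = -51 to +23 mm, 20 mm wide (y), 24 mm high; steel plug 18 mm in diameter on to x = +55 mm; 12 mm black end button to x = -56 mm. Origin: on its underside, z up. It starts in the cradles along the case's x, origin over the case's centre, hidden until the lid is open
- mat: plain black rubber mat fixed on the counter, 160 (x) x 90 (y) x 4 mm. Origin: centre of its underside; its x axis is its long direction
- caliper_case: open grey tray 260 (x) x 95 (y) x 24 mm with a silver dial caliper in it, loose; origin: centre of its underside; leave alone
- screw1: black cap screw standing on its head, head 24 mm across and 16 mm high, shank 16 mm, 61 mm tall in all, loose; origin: underside centre; leave alone
- screw2: a second such cap screw; leave alone
- funnel: galvanized funnel (208 mm across the mouth, 235 mm high) standing in a clear acrylic bin 170 x 170 x 150 mm, fixed; origin: underside centre; leave alone

How it is judged:
On the way, in this order (a step that is already met when the one before it is completed fails the run):
1. the lid stands on its stop (within 0.05 rad, 3 degrees, of 1.92 rad), the robot not touching lid or case, for 0.3 s (value of joint lid above 1.87 rad and contact force between each of the fingers, the arm and case below 0.3 N), for 0.3 s.
2. the gauge, still held by the fingers, touches down on the mat (set down, not dropped) (contact force between the fingers and gauge above 0.5 N and contact force between gauge and mat above 0.2 N), for 0.04 s.
At the end, for the whole second after the job is handed in: The lid still stands on its stop (within 0.05 rad of 1.92 rad). The gauge lies at rest on the mat, on its underside (within 7 degrees), its origin within 24 mm of the mat's centre along the mat's length and 18 mm across it, its length along the mat's length within 17 degrees, either way round (value of joint lid above 1.87 rad and x of gauge in the frame of mat between -0.024 and 0.024 m and y of gauge in the frame of mat between -0.018 and 0.018 m and z of gauge in the frame of mat between 0.001 and 0.008 m and angle between gauge's own z axis and vertical below 0.12 rad and angle between the x axis of gauge and the x axis of mat, either way round below 0.3 rad and linear speed of gauge below 0.02 m/s); the robot touches nothing.
It fails at once if the lid or case is pushed with more than 40 N (contact force between any of the fingers, the arm and case above 40 N).
It fails at once if the lid is thrown open or let fall (it turns faster than 3 rad/s either way) (velocity of joint lid above 3 rad/s or velocity of joint lid below -3 rad/s).
It fails at once if the lamp bar, its post, the funnel or its bin is struck with more than 3 N (contact force between anything else and lamp above 3 N or contact force between anything else and funnel above 3 N).
It fails at once if a screw is moved by more than 10 mm or knocked over (distance of any of screw1, screw2 from where it was at the start of the episode above 0.01 m or angle between any of screw1, screw2's own z axis and vertical above 0.5 rad).
It fails at once if the caliper case is moved by more than 10 mm (distance of caliper_case from where it was at the start of the episode above 0.01 m).
It also fails if it takes over 61 s, if anything falls off the work surface, if the arm or the gripper's body presses on something with over 40 N, if the wrist force passes 120 N, or if a joint passes its speed limit or range.

## Robot

A 6-joint arm with a two-finger parallel gripper is mounted at the origin on the work surface. World frame = base frame: x ahead of the robot, y to its left, z up, the work surface at z = 0. Lengths are in m, angles in rad, forces in N, time in s.
With the tool pointing down it reaches from about 0.35 to 0.775 m from the base axis. Payload 7.3 kg.
Tool frame: the origin (TCP) lies at the very end of the fingers, on their centre line; the grasp point (between the pads) lies 19 mm behind it; z points along the fingers, y is the line along which they close (so a half turn about z gives the same grasp; the last joint's range is limited). The gripper opens to 92 mm and grips with 3 to 60 N. Pads are 19 mm wide; open, the fingers measure 130 mm over their backs; the gripper's body (75 mm by 190 mm) begins 47 mm behind the grasp point.
Start: joints at [-1.298, 0.342, 1.524, -0, 1.275, -0.146], TCP at [0.214, -0.48, 0.227] pointing down, gripper open.
Joint ranges: [-2.53, 2.53], [-0.77, 2.02], [0.04, 2.7], [-1, 4.14], [0.28, 2.66], [-3.11, 3.11]. Speed limits (rad/s): [2.57, 2.57, 3.14, 3.14, 3.14, 3.14].

## Interface

Orientations are given as [roll, pitch, yaw] about the fixed x, y, z axes, in that order (R = Rz(yaw) Ry(pitch) Rx(roll)).
In Python, from cell import telemetry, eyes, job gives the robot as it stands.
- The arm moves only by the tool apply_moves, never from a script. Its arguments are lists of equal length, an entry for each row: "delta_pos": the shift along the world's x, y, z each as a share of 0.4 m, from -1 to 1, a list of three; "dr": the turn, a rotation vector about the world's x, y, z each as a share of 0.5 rad, from -1 to 1, a list of three; "jaw": the opening, from 0 (shut) to 1 (fully open). A call has 1 to 8 rows; each row is the pose to reach, as a shift and turn from the pose commanded when the call began; what a row does not reach only later rows make up. A row lasts 1/12 s, in which the tool goes at most 41.7 mm and 7.16 degrees, less where a joint would pass 70% of its speed; a pose out of reach is approached as far as the arm can. A call with a number of a shift or a turn outside -1 to 1 is refused whole. A call with a gripper value outside its range is refused whole. The fingers move at their own pace and stop on an object; "force" is the grip in N (left out, the last holds). Time passes only in rows, so rows that repeat a pose let the fingers close. It gives the time, the measured TCP pose, the force, the opening and the grip force at its end, in the units of the state.
- telemetry.observe(): the state, without advancing time (a new reading comes with each control period).
- eyes.read_camera(name): name is "scene" or "top"; returns the picture (384x512x3 uint8, red, green, blue); there is no depth.
- eyes.camera_model(name): a dict with "vertical_fov" (degrees; the focal length in pixels is half the picture's height over the tangent of half this angle, whatever the lens; pixels are square), "cx", "cy" (the principal point, pixels), "rvec" (rotation vector, rad) and "tvec" (3), from world to camera coordinates, as OpenCV has them. Camera axes: x right, y down, z forward; pixel columns grow to the right and rows downward; lengths in m; the calibration is good to about 2 mm. A picture is of the moment at which its call begins. camera_model takes no time and is no camera call.
- job.hand_in(): hands the job in; it is judged then, once.
The state is a dict: "time": time; "qpos": joint angles; "qvel": joint speeds; "joint_efforts": joint torques, N m; "tool_pos": TCP position; "tool_rot": TCP orientation; "contact_force": force on the tool from outside, world axes, zero at the start; "torque": the same for the moment, N m; "opening": finger opening in m; "grip_force": force on a finger pad.
Only numpy, scipy, OpenCV 4.12 (cv2) and the standard library are available. Lean on these libraries where they do the work, as an engineer would, in place of code of your own. Each camera call takes 0.05 s, during which the arm holds its last target. There are 200 camera calls.

## Working session

There is one attempt and no reset: what is moved stays moved. The work goes in short steps, Python scripts to look and compute and a tool call to move; the robot and the scene stay as the last step left them, time stands still between calls to the robot, and variables do not carry over. Pictures are saved under pics/ and viewed, at most 11 in all, crops included, and the job is handed in when it is done.

Besides the shell and the picture viewer there is one more tool, called by a JSON object that holds its "method" and its "body", one argument or row to a line. apply_moves: Moves the arm, as the interface text tells. Its arguments: {"type":"object","properties":{"delta_pos":{"type":"array"},"dr":{"type":"array"},"jaw":{"type":"array"},"force":{"type":"number"}},"required":["delta_pos","dr","jaw"]}

```bash
mkdir -p pics; ls; cat > h.py <<'E'
import numpy as np,cv2
from cell import telemetry,eyes,job
def cam(n):
    m=eyes.camera_model(n);R,_=cv2.Rodrigues(np.array(m["rvec"],float));t=np.array(m["tvec"],float).ravel()
    f=192/np.tan(np.radians(m["vertical_fov"])/2);return R,t,f,m["cx"],m["cy"],m
def ray(n,u,v):
    R,t,f,cx,cy,_=cam(n);return -R.T@t,R.T@np.array([(u-cx)/f,(v-cy)/f,1])
def onz(n,u,v,z):
    o,d=ray(n,u,v);return o+d*(z-o[2])/d[2]
def two(p,q):
    (o1,d1),(o2,d2)=ray("scene",*p),ray("top",*q)
    s=np.linalg.lstsq(np.c_[d1,-d2],o2-o1,rcond=None)[0];a,b=o1+d1*s[0],o2+d2*s[1];return (a+b)/2,np.linalg.norm(a-b)
def proj(n,P):
    R,t,f,cx,cy,_=cam(n);c=R@np.array(P)+t;return f*c[0]/c[2]+cx,f*c[1]/c[2]+cy
E
python3 - <<'E'
from h import *
for n in("scene","top"):
    im=eyes.read_camera(n);cv2.imwrite(f"pics/{n}0.png",cv2.resize(im[:,:,::-1],(800,600)));cv2.imwrite(f"pics/{n}0_raw.png",im[:,:,::-1]);print(n,cam(n)[5],-cam(n)[0].T@cam(n)[1])
print(telemetry.observe())
E
```

```text
pics
scene {'vertical_fov': 57.58084770365663, 'cx': 251.88415819435573, 'cy': 197.05150987422633, 'rvec': array([ 1.35805411,  2.07697655, -0.94916896]), 'tvec': array([ 0.19664854, -0.26052928,  1.38162307])} [1.20877587 0.28692631 0.68699537]
top {'vertical_fov': 50.103750016804, 'cx': 259.64507283015394, 'cy': 193.71415873358129, 'rvec': array([ 2.11596327, -2.16381712,  0.22043317]), 'tvec': array([0.00305643, 0.53774288, 1.06494196])} [0.34036399 0.023031   1.14319729]
{'time': 0.1, 'qpos': array([-1.29802281e+00,  3.42623826e-01,  1.52492624e+00, -2.00813476e-05,
        1.27539860e+00, -1.45974390e-01]), 'qvel': array([-0.00059033, -0.00062885, -0.00147487, -0.00230598,  0.00167691,
        0.00028468]), 'joint_efforts': array([ 2.10190083e-03, -4.32003665e+01, -2.44694388e+01,  7.19562708e-02,
        5.26588317e-02, -5.67088205e-05]), 'tool_pos': array([ 0.21340111, -0.47927088,  0.22612797]), 'tool_rot': array([-3.14024827e+00, -1.78240921e-04,  4.18753651e-01]), 'contact_force': array([0.40026501, 0.05993465, 0.35993282]), 'torque': array([ 0.0315186 , -0.01071565,  0.02432663]), 'grip_force': 0.0, 'opening': 0.09175196354735439}
```

View pics/scene0.png

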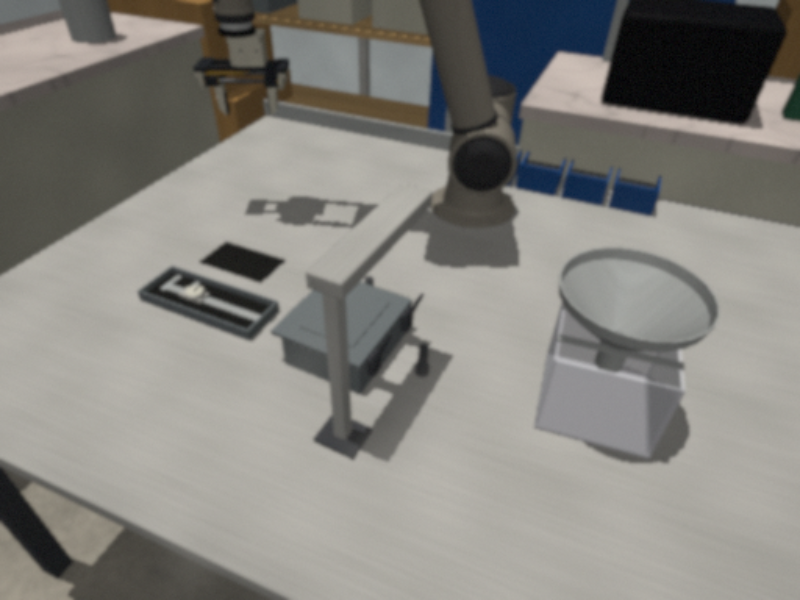

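View pics/top0.png

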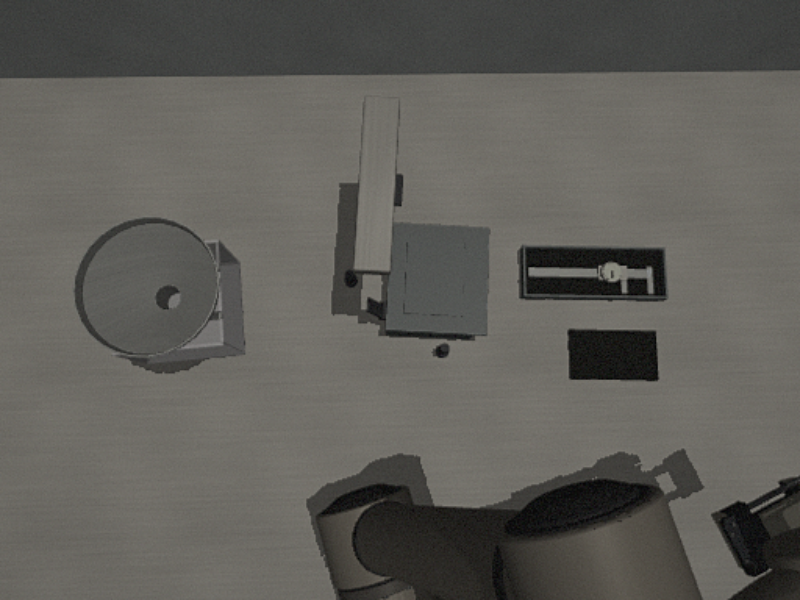

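Scene view: grey case (~(345,330) of 800x600), lamp bar from (430,190) to (335,275), post foot (345,437), mat (243,261), caliper tray (208,302), screws around (423,358) and (368,283). Top view: lid (386..490, 222..335), lip on the right; bar (378,97..272); screws (350,280), (442,351); mat (613,355); tray (592,272).

```bash
python3 - <<'E'
from h import *
t=cv2.imread("pics/top0_raw.png");s=cv2.imread("pics/scene0_raw.png")
# crops: top u 215-325, v 130-235 ; scene u 165-285, v 110-300
a=cv2.convertScaleAbs(cv2.resize(t[130:235,200:330],None,fx=5,fy=5,interpolation=2),alpha=2.2)
a=cv2.resize(a,(400,323));b=cv2.resize(s[115:305,165:295],(400,585),interpolation=2)
c=np.zeros((600,800,3),np.uint8);c[:323,:400]=a;c[:585,400:]=b
cv2.imwrite("pics/comp1.png",c)
# mat and tray by dark mask in top
g=cv2.cvtColor(t,6);m=(g<30).astype(np.uint8);m[280:]=0;m[:60]=0
for k in cv2.findContours(m,0,2)[0]:
    if cv2.contourArea(k)>25:
        (c_,wh,an)=cv2.minAreaRect(k);print("dark",np.round(c_,1),np.round(wh,1),round(an,1),cv2.contourArea(k))
        if cv2.contourArea(k)>1000: print(np.round([onz("top",*p,.004)[:2] for p in cv2.boxPoints((c_,wh,an))],4).tolist(),onz("top",*c_,.004))
gs=cv2.cvtColor(s,6);m=(gs<45).astype(np.uint8)
for k in cv2.findContours(m,0,2)[0]:
    if cv2.contourArea(k)>25 and k[:,0,1].min()>110:
        print("scene dark",np.round(cv2.minAreaRect(k)[0],1),cv2.contourArea(k),cv2.boundingRect(k))
E
```

```text
dark [392. 227.] [56.6 31.1] 1.1 1629.0
[[0.4035, -0.2952], [0.4903, -0.303], [0.4839, -0.4635], [0.3968, -0.4536]] [ 0.44333973 -0.37866164  0.004     ]
dark [407.5 183.5] [ 9. 13.] 90.0 99.0
dark [223.7 178.2] [9.4 6.9] 56.3 42.5
dark [381.  173.5] [88. 29.] -0.0 1446.5
[[0.5577, -0.2304], [0.6426, -0.2353], [0.638, -0.4911], [0.5527, -0.4829]] [ 0.59749695 -0.35954294  0.004     ]
scene dark [ 15.6 336.2] 1062.0 (0, 300, 46, 69)
scene dark [241.6 226.8] 98.5 (235, 215, 15, 25)
scene dark [259. 205.] 47.5 (256, 199, 7, 13)
scene dark [150.4 190.8] 171.0 (132, 182, 39, 18)
scene dark [129.5 190.5] 173.5 (96, 175, 64, 34)
scene dark [154.6 166.9] 513.0 (131, 157, 48, 22)
scene dark [405.6 126.5] 303.0 (392, 118, 28, 18)
scene dark [373.7 120.2] 278.0 (361, 112, 26, 17)
```

View pics/comp1.png

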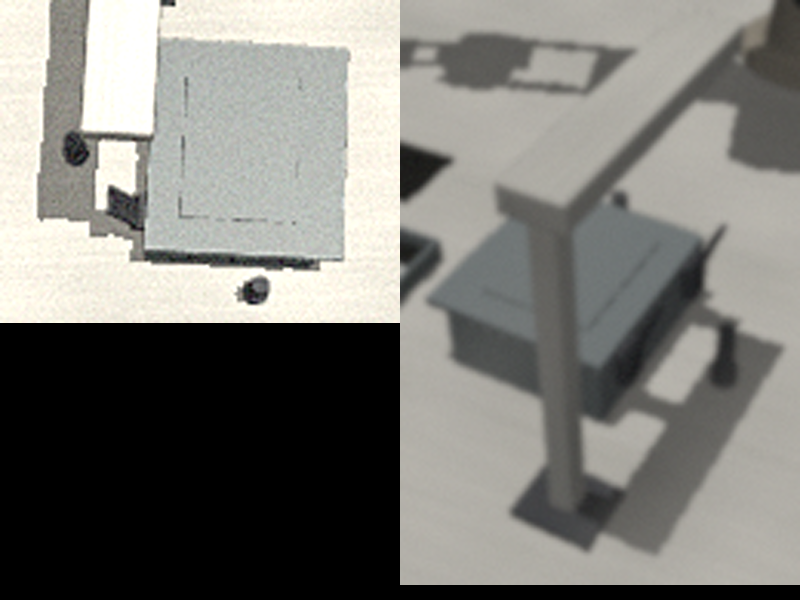

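Composite: the lid's corners in the top crop lie at (349,48), (344,261), (146,248); in the scene crop its corners are at (430,300), (602,365), (702,238). One screw is beside the robot-side wall, the other behind the hinge under the bar.

```bash
python3 - <<'E'
from h import *
np.set_printoptions(precision=4,suppress=True)
T=lambda x,y:(200+x/3.077,130+y/3.077)
S=lambda x,y:(165+(x-400)/3.077,115+y/3.079)
print("lip+x",two(S(430,298),T(349,48)))
print("hinge-x",two(S(703,236),T(146,248)))
for n,p in dict(lipfar=(349,48),lipnear=(344,261),hingenear=(146,248)).items():print(n,onz("top",*T(*p),.068))
for n,p in dict(lipfar=(430,298),hingefar=(602,362),hingenear=(703,236)).items():print("sc",n,onz("scene",*S(*p),.068))
print("bar near end corners L/R",onz("top",*T(82,130),.315),onz("top",*T(152,138),.315))
print("bar far", onz("top",365/1.5625,97/1.5625,.315),onz("top",399/1.5625,99/1.5625,.315))
print("bar scene near-post end", onz("scene",*S(497,185),.315),onz("scene",*S(568,208),.315),onz("scene",*S(740,30),.315))
print("two bar", two(S(568,208),(399/1.5625,97/1.5625)))
# bar corner: +x +y top
print("two bar hinge-side far", two(S(568,208),(365/1.5625,97/1.5625)),two(S(497,185),(399/1.5625,99/1.5625)))
print("screw near", onz("top",*T(250,292),.03), onz("scene",*S(724,380),0.0), "screw2",onz("top",*T(74,150),.03))
print("postbase",onz("scene",*S(567,505),0))
print("mat scene", onz("scene",154.6,166.9,.004))
E
```

```text
lip+x (array([ 0.6637, -0.1556,  0.0647]), np.float64(0.0072497569558398))
hinge-x (array([0.4894, 0.0269, 0.0643]), np.float64(0.004112473977183618))
lipfar [ 0.6645 -0.1584  0.068 ]
lipnear [ 0.4746 -0.1449  0.068 ]
hingenear [0.4895 0.0249 0.068 ]
sc lipfar [ 0.666  -0.1494  0.068 ]
sc hingefar [0.6739 0.0156 0.068 ]
sc hingenear [0.493  0.0304 0.068 ]
bar near end corners L/R [0.536  0.0659 0.315 ] [0.5296 0.019  0.315 ]
bar far [0.7812 0.0483 0.315 ] [0.7776 0.0011 0.315 ]
bar scene near-post end [0.7848 0.0072 0.315 ] [0.7871 0.0543 0.315 ] [0.5515 0.071  0.315 ]
two bar (array([0.7765, 0.0225, 0.3035]), np.float64(0.046973480547681294))
two bar hinge-side far (array([0.7826, 0.0499, 0.3108]), np.float64(0.0033834583976904363)) (array([0.7795, 0.0021, 0.3102]), np.float64(0.002694839163810997))
screw near [ 0.4536 -0.0662  0.03  ] [0.5911 0.092  0.    ] screw2 [0.585 0.088 0.03 ]
postbase [0.7642 0.0278 0.    ]
mat scene [ 0.4487 -0.3767  0.004 ]
```

{"method": "apply_moves", "body": {
  "delta_pos": [
    [0.375,0.2,0.2],
    [0.375,0.2,0.2],
    [0.375,0.2,0.2],
    [0.375,0.2,0.2],
    [0.375,0.2,0.2]
  ],
  "dr": [
    [0,0,1],
    [0,0,1],
    [0,0,1],
    [0,0,1],
    [0,0,1]
  ],
  "jaw": [0,0,0,0,0],
  "force": 20
}}

```text
time: 0.52
tool_pos: [0.3667, -0.3978, 0.3087]
tool_rot: [3.139, -0.001, 0.928]
contact_force: [0.3, -0.4, -0.5]
opening: 0.0629
grip_force: 0.0
```

{"method": "apply_moves", "body": {
  "delta_pos": [
    [0.375,0.25,0],
    [0.375,0.25,0],
    [0.375,0.25,0],
    [0.375,0.25,0],
    [0.375,0.25,0]
  ],
  "dr": [
    [0,0,1],
    [0,0,1],
    [0,0,1],
    [0,0,1],
    [0,0,1]
  ],
  "jaw": [0,0,0,0,0]
}}

```text
time: 0.93
tool_pos: [0.5171, -0.2958, 0.3059]
tool_rot: [3.141, -0.002, 1.429]
contact_force: [-0.3, -0.3, -0.3]
opening: 0.0294
grip_force: 0.0
```

{"method": "apply_moves", "body": {
  "delta_pos": [
    [0.14,0,0],
    [0.14,0,0],
    [0.14,0,0]
  ],
  "dr": [
    [0,0,0.17],
    [0,0,0.17],
    [0,0,0.17]
  ],
  "jaw": [0,0,0]
}}

```text
time: 1.18
tool_pos: [0.5717, -0.2987, 0.3046]
tool_rot: [-3.14, -0.001, 1.505]
contact_force: [-0.2, -0.0, -0.8]
opening: 0.0095
grip_force: 0.0
```

{"method": "apply_moves", "body": {
  "delta_pos": [
    [0,0,0],
    [0,0,0],
    [0,0,0],
    [0,0,0],
    [0,0,0]
  ],
  "dr": [
    [1,-0.068,0],
    [1,-0.068,0],
    [1,-0.068,0],
    [1,-0.068,0],
    [1,-0.068,0]
  ],
  "jaw": [0,0,0,0,0]
}}

```text
time: 1.6
tool_pos: [0.567, -0.3037, 0.3026]
tool_rot: [-3.135, -0.509, 1.493]
contact_force: [0.2, -0.9, -2.0]
opening: 0.0001
grip_force: 0.0
```

{"method": "apply_moves", "body": {
  "delta_pos": [
    [0,0,0],
    [0,0,0],
    [0,0,0],
    [0,0,0],
    [0,0,0],
    [0,0,0]
  ],
  "dr": [
    [1,-0.068,0],
    [1,-0.068,0],
    [1,-0.068,0],
    [1,-0.068,0],
    [1,-0.068,0],
    [1,-0.068,0]
  ],
  "jaw": [0,0,0,0,0,0]
}}

```text
time: 2.1
tool_pos: [0.5693, -0.3001, 0.3046]
tool_rot: [-3.136, -1.0, 1.496]
contact_force: [-0.7, 0.3, -0.1]
opening: 0.0005
grip_force: 0.0
```

{"method": "apply_moves", "body": {
  "delta_pos": [
    [0,0.29,-0.4],
    [0,0.29,-0.4],
    [0,0.29,-0.4],
    [0,0.29,-0.4],
    [0,0.29,-0.4],
    [0,0.29,-0.4]
  ],
  "dr": [
    [0,0,0],
    [0,0,0],
    [0,0,0],
    [0,0,0],
    [0,0,0],
    [0,0,0]
  ],
  "jaw": [0,0,0,0,0,0]
}}

```text
time: 2.6
tool_pos: [0.568, -0.1781, 0.1444]
tool_rot: [-3.134, -1.0, 1.504]
contact_force: [0.1, -0.2, 0.2]
opening: 0.0005
grip_force: 0.0
```

{"method": "apply_moves", "body": {
  "delta_pos": [
    [0,0,-0.09],
    [0,0,-0.18],
    [0,0,-0.26],
    [0,0,-0.26],
    [0,0,-0.26],
    [0,0,-0.26]
  ],
  "dr": [
    [0,0,0],
    [0,0,0],
    [0,0,0],
    [0,0,0],
    [0,0,0],
    [0,0,0]
  ],
  "jaw": [0,0,0,0,0,0]
}}

```text
time: 3.1
tool_pos: [0.5707, -0.1845, 0.046]
tool_rot: [3.132, -0.998, 1.513]
contact_force: [-0.5, -0.6, 1.7]
opening: 0.0005
grip_force: 0.0
```

```bash
python3 - <<'E'
from h import *
s=telemetry.observe();print(s["tool_pos"],s["qpos"])
t=eyes.read_camera("top")[:,:,::-1];c=eyes.read_camera("scene")[:,:,::-1]
a=cv2.convertScaleAbs(cv2.resize(t[120:260,200:390],(400,295),interpolation=2),alpha=2.2)
b=cv2.resize(c[60:300,100:290],(400,505),interpolation=2)
o=np.zeros((510,800,3),np.uint8);o[:295,:400]=a;o[:505,400:]=b;cv2.imwrite("pics/c2.png",o)
E
```

```text
[ 0.57073756 -0.18449054  0.04595276] [-0.79239517  1.02905229  1.18736849  0.68749544  1.68895973 -0.92951483]
```

View pics/c2.png

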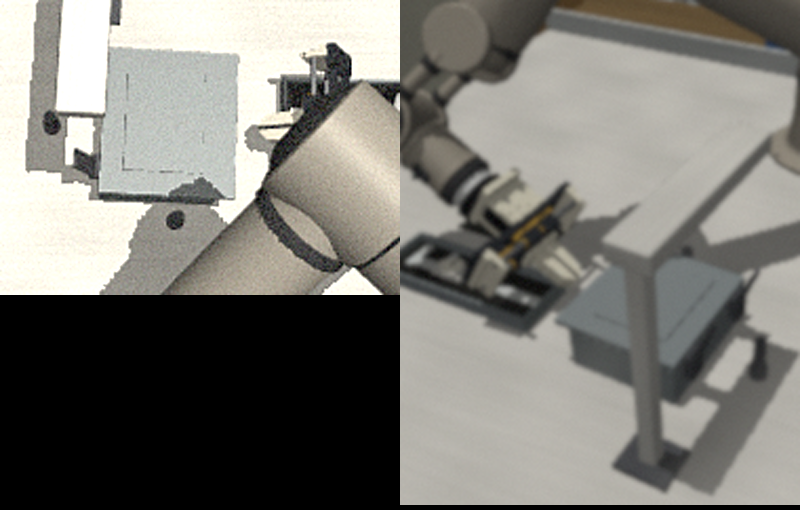

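The closed fingertips are level, just in front of the lip (crop pixel (268,120)), clear of the tray and lamp.

{"method": "apply_moves", "body": {
  "delta_pos": [
    [0,0,-0.025],
    [0,0,-0.025],
    [0.003,0.05,-0.025],
    [0.007,0.1,-0.025],
    [0.007,0.1,-0.025],
    [0.007,0.1,-0.025]
  ],
  "dr": [
    [0,0,0],
    [0,0,0],
    [0,0,0],
    [0,0,0],
    [0,0,0],
    [0,0,0]
  ],
  "jaw": [0,0,0,0,0,0]
}}

```text
time: 3.7
tool_pos: [0.5723, -0.1429, 0.033]
tool_rot: [3.141, -1.002, 1.506]
contact_force: [-0.5, 0.1, -0.8]
opening: 0.0003
grip_force: 0.0
```

{"method": "apply_moves", "body": {
  "delta_pos": [
    [0,0,0.015],
    [0,0,0.03],
    [0,0,0.045],
    [0,0,0.06],
    [0,0,0.075],
    [0,0,0.075]
  ],
  "dr": [
    [0,0,0],
    [0,0,0],
    [0,0,0],
    [0,0,0],
    [0,0,0],
    [0,0,0]
  ],
  "jaw": [0,0,0,0,0,0]
}}

```text
time: 4.2
tool_pos: [0.5727, -0.1443, 0.0642]
tool_rot: [3.137, -1.001, 1.507]
contact_force: [-0.0, -0.4, -0.1]
opening: 0.0003
grip_force: 0.7
```

```bash
python3 - <<'E'
from h import *
s=telemetry.observe();print(s["tool_pos"],s["contact_force"])
t=eyes.read_camera("top")[:,:,::-1];c=eyes.read_camera("scene")[:,:,::-1]
a=cv2.convertScaleAbs(cv2.resize(t[120:260,200:390],(400,295),interpolation=2),alpha=2.2)
b=cv2.resize(c[60:300,100:290],(400,505),interpolation=2)
o=np.zeros((510,800,3),np.uint8);o[:295,:400]=a;o[:505,400:]=b;cv2.imwrite("pics/c3.png",o)
E
```

```text
[ 0.57265783 -0.1443215   0.06417943] [-0.04087371 -0.42431833 -0.1227812 ]
```

View pics/c3.png

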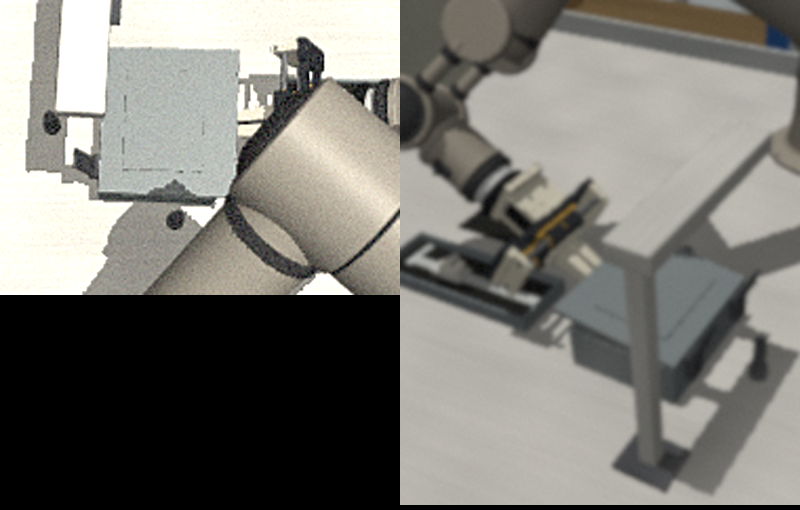

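Lid is being lifted: the lip's corner has risen from crop pixel (567,322) to (560,302), with fingers under it. I continue along the arc.

{"method": "apply_moves", "body": {
  "delta_pos": [
    [0,0.008,0.026],
    [0,0.015,0.052],
    [0,0.022,0.078],
    [0.002,0.03,0.105],
    [0.003,0.042,0.128],
    [0.004,0.055,0.15],
    [0.005,0.067,0.172],
    [0.005,0.08,0.195]
  ],
  "dr": [
    [0,0,0],
    [0,0,0],
    [0,0,0],
    [0,0,0],
    [0,0,0],
    [0,0,0],
    [0,0,0],
    [0,0,0]
  ],
  "jaw": [0,0,0,0,0,0,0,0]
}}

```text
time: 4.97
tool_pos: [0.5744, -0.1107, 0.1416]
tool_rot: [3.14, -1.002, 1.505]
contact_force: [0.4, -0.2, -2.5]
opening: 0.0005
grip_force: 0.9
```

{"method": "apply_moves", "body": {
  "delta_pos": [
    [0,0.018,0.018],
    [0,0.036,0.036],
    [0.002,0.053,0.054],
    [0.004,0.071,0.072],
    [0.005,0.093,0.083],
    [0.007,0.116,0.094],
    [0.009,0.138,0.105],
    [0.011,0.16,0.115]
  ],
  "dr": [
    [0,0,0],
    [0,0,0],
    [0,0,0],
    [0,0,0],
    [0,0,0],
    [0,0,0],
    [0,0,0],
    [0,0,0]
  ],
  "jaw": [0,0,0,0,0,0,0,0]
}}

```text
time: 5.63
tool_pos: [0.5787, -0.0465, 0.1872]
tool_rot: [3.14, -1.003, 1.505]
contact_force: [0.2, -2.1, 1.8]
opening: 0.0008
grip_force: 0.6
```

```bash
python3 - <<'E'
from h import *
s=telemetry.observe();print(s["tool_pos"],s["contact_force"],s["qpos"])
t=eyes.read_camera("top")[:,:,::-1];c=eyes.read_camera("scene")[:,:,::-1]
a=cv2.convertScaleAbs(cv2.resize(t[120:260,200:390],(400,295),interpolation=2),alpha=2.2)
b=cv2.resize(c[60:300,100:290],(400,505),interpolation=2)
o=np.zeros((510,800,3),np.uint8);o[:295,:400]=a;o[:505,400:]=b;cv2.imwrite("pics/c4.png",o)
E
```

```text
[ 0.57871902 -0.04654528  0.18721508] [ 0.16069943 -2.10346289  1.79510963] [-0.62980472  0.73627219  1.38971035  0.79894376  1.66909667 -0.76415937]
```

View pics/c4.png

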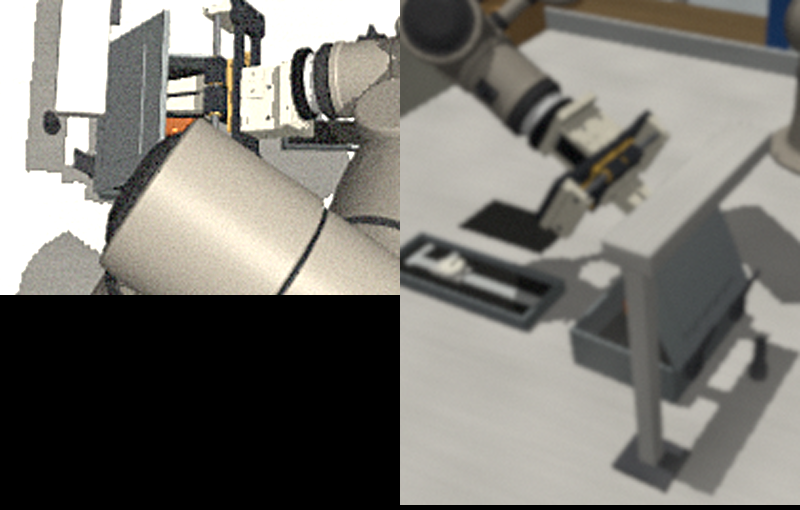

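Lid now at about 65 deg, resting on the fingers and the bar clear; orange gauge is visible at crop pixel (180,125).

{"method": "apply_moves", "body": {
  "delta_pos": [
    [0.001,0.022,-0.001],
    [0.003,0.044,-0.003],
    [0.004,0.066,-0.005],
    [0.006,0.087,-0.012],
    [0.007,0.108,-0.019],
    [0.008,0.129,-0.026],
    [0.01,0.155,-0.038],
    [0.012,0.181,-0.05]
  ],
  "dr": [
    [0,0,0],
    [0,0,0],
    [0,0,0],
    [0,0,0],
    [0,0,0],
    [0,0,0],
    [0,0,0],
    [0,0,0]
  ],
  "jaw": [0,0,0,0,0,0,0,0]
}}

```text
time: 6.4
tool_pos: [0.5835, 0.0258, 0.1663]
tool_rot: [3.14, -1.002, 1.504]
contact_force: [0.1, 0.9, 0.7]
opening: 0.0006
grip_force: 0.3
```

{"method": "apply_moves", "body": {
  "delta_pos": [
    [0.001,0.015,-0.007],
    [0.002,0.03,-0.014],
    [0.003,0.047,-0.022],
    [0.004,0.056,-0.026],
    [0.005,0.065,-0.03],
    [0.005,0.07,-0.033],
    [0.005,0.073,-0.034],
    [0.005,0.076,-0.034]
  ],
  "dr": [
    [0,0,0],
    [0,0,0],
    [0,0,0],
    [0,0,0],
    [0,0,0],
    [0,0,0],
    [0,0,0],
    [0,0,0]
  ],
  "jaw": [0,0,0,0,0,0,0,0]
}}

```text
time: 7.07
tool_pos: [0.5857, 0.0543, 0.153]
tool_rot: [3.139, -1.001, 1.505]
contact_force: [-3.1, -8.7, 1.9]
opening: 0.0005
grip_force: 4.7
```

```bash
python3 - <<'E'
from h import *
s=telemetry.observe();print(s["tool_pos"],s["contact_force"],s["grip_force"])
E
```

```text
[0.58569833 0.05431408 0.15300075] [-3.13306029 -8.71248362  1.86677511] 4.72953604767099
```

{"method": "apply_moves", "body": {
  "delta_pos": [
    [0,-0.02,0],
    [0,-0.06,0],
    [-0.01,-0.15,0],
    [-0.015,-0.25,0],
    [-0.02,-0.35,0],
    [-0.02,-0.45,0],
    [-0.02,-0.5,0],
    [-0.02,-0.5,0]
  ],
  "dr": [
    [0,0,0],
    [0,0,0],
    [0,0,0],
    [0,0,0],
    [0,0,0],
    [0,0,0],
    [0,0,0],
    [0,0,0]
  ],
  "jaw": [0,0,0,0,0,0,0,0]
}}

```text
time: 7.73
tool_pos: [0.5773, -0.1513, 0.1524]
tool_rot: [3.138, -1.0, 1.5]
contact_force: [1.0, 0.3, 0.1]
opening: 0.0004
grip_force: 0.0
```

```bash
python3 - <<'E'
from h import *
s=telemetry.observe();print(s["tool_pos"],s["contact_force"],s["grip_force"])
t=eyes.read_camera("top")[:,:,::-1];c=eyes.read_camera("scene")[:,:,::-1]
cv2.imwrite("pics/t5r.png",t);cv2.imwrite("pics/s5r.png",c)
a=cv2.convertScaleAbs(cv2.resize(t[120:250,200:330],(400,400),interpolation=2),alpha=2.2)
b=cv2.resize(c[115:305,165:295],(400,585),interpolation=2)
o=np.zeros((590,800,3),np.uint8);o[:400,:400]=a;o[:585,400:]=b;cv2.imwrite("pics/c5.png",o)
for n,im in(("top",t),("scene",c)):
    h=cv2.cvtColor(im,cv2.COLOR_BGR2HSV);m=((h[:,:,0]<22)&(h[:,:,1]>130)&(h[:,:,2]>40)).astype(np.uint8)
    for k in cv2.findContours(m,0,2)[0]:
        if cv2.contourArea(k)>15:print(n,cv2.minAreaRect(k),cv2.contourArea(k))
E
```

```text
[ 0.57729461 -0.15131007  0.15242471] [0.95325564 0.25005593 0.08166337] 0.0
top ((280.43194580078125, 179.58949279785156), (27.38406753540039, 8.732959747314453), 3.5763344764709473) 204.5
scene ((225.44825744628906, 210.3793182373047), (12.255891799926758, 12.998673439025879), 21.801410675048828) 103.5
scene ((166.00160217285156, 136.46006774902344), (4.295773983001709, 24.81374740600586), 47.290611267089844) 33.0
scene ((162.0150604248047, 65.52379608154297), (16.95270347595215, 56.349430084228516), 57.65256118774414) 421.0
scene ((502.0, 24.0), (48.0, 18.0), 90.0) 527.0
scene ((110.5, 10.0), (81.0, 20.0), -0.0) 776.5
```

View pics/c5.png

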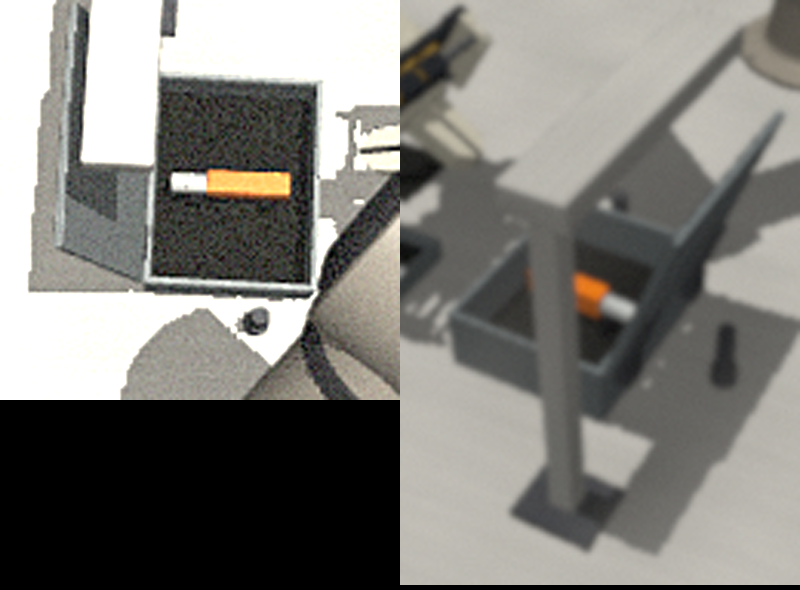

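Lid stands leaning back, gauge visible at top-crop (170–290, 184) with the steel plug toward the hinge; bar untouched.

```bash
python3 - <<'E'
from h import *
np.set_printoptions(precision=4,suppress=True)
T=lambda x,y:(200+x/3.077,120+y/3.077)
S=lambda x,y:(165+(x-400)/3.077,115+y/3.079)
c,wh,an=((280.43,179.59),(27.38,8.73),3.576)
B=cv2.boxPoints((c,wh,an));print("handle corners z.052",np.array([onz("top",*p,.052) for p in B]));print("centre",onz("top",*c,.052))
print("twoview +y end corner",two(S(612,284),T(207,197)),two(S(584,290),T(207,170)))
print("plug end",onz("top",*T(171,182),.046))
print("exp lid tip near corner px",proj("top",(.491,.086,.222)),T(60,247),proj("scene",(.491,.086,.222)),S(782,112))
for d in(90,100,105,110):
    a=np.radians(d);r=.172;P=(.487-.068*r*np.cos(a),.0275-r*np.cos(a),.06+r*np.sin(a));print(d,proj("top",P),proj("scene",P))
m=cv2.imread("pics/t5r.png");print("case inner corners z.06",onz("top",*T(321,82),.06),onz("top",*T(312,292),.06))
E
```

```text
handle corners z.052 [[ 0.5659 -0.0282  0.052 ]
 [ 0.5901 -0.0303  0.052 ]
 [ 0.5839 -0.1048  0.052 ]
 [ 0.5597 -0.1023  0.052 ]]
centre [ 0.5749 -0.0664  0.052 ]
twoview +y end corner (array([ 0.5641, -0.0293,  0.0455]), np.float64(0.002579178419585562)) (array([ 0.5893, -0.0363,  0.0551]), np.float64(0.011965840015338782))
plug end [0.5787 0.0011 0.046 ]
exp lid tip near corner px (np.float64(220.1800560920969), np.float64(201.16343723726075)) (219.4995125121872, 200.27299317517063) (np.float64(287.20040256647115), np.float64(148.94351495521286)) (289.14689632759183, 151.37544657356284)
90 (np.float64(245.99514499812918), np.float64(201.6802453717612)) (np.float64(265.9942757948044), np.float64(139.49097067430597))
100 (np.float64(232.7095830892614), np.float64(201.24349596962347)) (np.float64(276.8081318026606), np.float64(143.4171557991512))
105 (np.float64(226.26318382133712), np.float64(201.1696401826751)) (np.float64(282.12828596912476), np.float64(146.05098839539815))
110 (np.float64(220.04680111164777), np.float64(201.19256546093752)) (np.float64(287.3128766052281), np.float64(149.10193522803613))
case inner corners z.06 [ 0.6643 -0.1345  0.06  ] [ 0.476  -0.1184  0.06  ]
```

Lid tip matches 110° (pixel 219.5,200.3 vs 220,201). Untilting to 0.3 rad, opening, and moving over the gauge.

{"method": "apply_moves", "body": {
  "delta_pos": [
    [0,0,0.08],
    [0,0,0.16],
    [0,0,0.16],
    [0,0,0.16],
    [0,0,0.16],
    [0,0,0.16]
  ],
  "dr": [
    [-1,0.068,0],
    [-1,0.068,0],
    [-1,0.068,0],
    [-1,0.068,0],
    [-1,0.068,0],
    [-1,0.068,0]
  ],
  "jaw": [0.65,0.65,0.65,0.65,0.65,0.65]
}}

```text
time: 8.33
tool_pos: [0.5775, -0.1422, 0.2185]
tool_rot: [3.139, -0.503, 1.509]
contact_force: [0.2, -0.0, -0.4]
opening: 0.0358
grip_force: 0.0
```

{"method": "apply_moves", "body": {
  "delta_pos": [
    [0,0,0],
    [0,0,0],
    [0,0.09,0],
    [0.003,0.18,0],
    [0.003,0.27,0],
    [0.003,0.27,0],
    [0.003,0.27,0]
  ],
  "dr": [
    [-0.4,0.027,0],
    [-0.4,0.027,0],
    [-0.4,0.027,0],
    [-0.4,0.027,0],
    [-0.4,0.027,0],
    [-0.4,0.027,0],
    [-0.4,0.027,0]
  ],
  "jaw": [0.65,0.65,0.65,0.65,0.65,0.65,0.65]
}}

```text
time: 8.92
tool_pos: [0.5777, -0.0354, 0.2155]
tool_rot: [-3.137, -0.304, 1.505]
contact_force: [0.1, -0.5, -0.6]
opening: 0.0596
grip_force: 0.0
```

```bash
python3 - <<'E'
from h import *
s=telemetry.observe();print(s["tool_pos"],s["tool_rot"],s["contact_force"],s["opening"],s["qpos"])
t=eyes.read_camera("top")[:,:,::-1];c=eyes.read_camera("scene")[:,:,::-1]
a=cv2.convertScaleAbs(cv2.resize(t[90:250,200:360],(400,400),interpolation=2),alpha=2.2)
b=cv2.resize(c[60:300,130:290],(400,600),interpolation=2)
o=np.zeros((600,800,3),np.uint8);o[:400,:400]=a;o[:600,400:]=b;cv2.imwrite("pics/c6.png",o)
E
```

```text
[ 0.57769575 -0.03535419  0.21545743] [-3.1373359  -0.30388302  1.50472527] [ 0.14529936 -0.53913728 -0.5815262 ] 0.059588263240837276 [-0.35430471  0.47665029  1.38588656  0.29518619  1.38058445 -0.35990955]
```

View pics/c6.png

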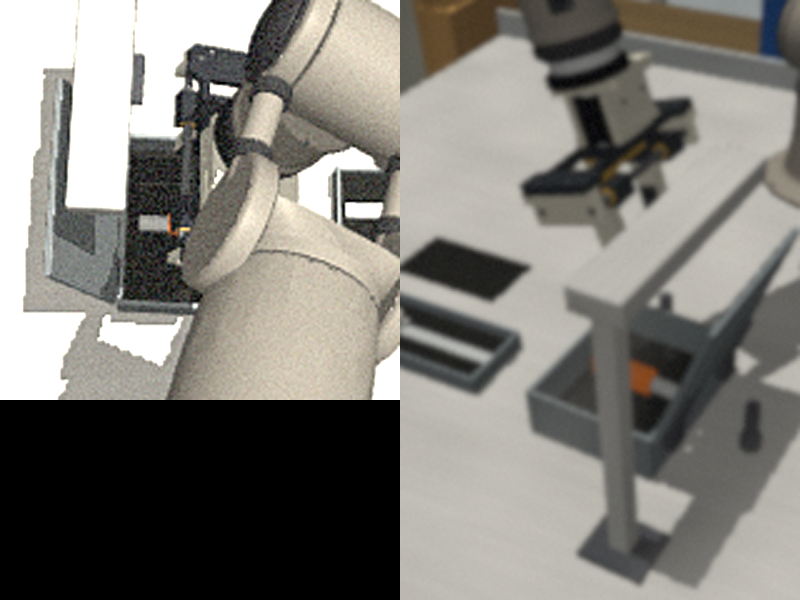

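Gripper hovers over the gauge, between bar and case front; clear of the bar. Descending.

{"method": "apply_moves", "body": {
  "delta_pos": [
    [0.002,-0.019,0],
    [0.002,-0.019,-0.08],
    [0.002,-0.019,-0.16],
    [0.002,-0.019,-0.24],
    [0.002,-0.019,-0.32],
    [0.002,-0.019,-0.35],
    [0.002,-0.019,-0.35],
    [0.002,-0.019,-0.35]
  ],
  "dr": [
    [0,0,0],
    [0,0,0],
    [0,0,0],
    [0,0,0],
    [0,0,0],
    [0,0,0],
    [0,0,0],
    [0,0,0]
  ],
  "jaw": [0.65,0.65,0.65,0.65,0.65,0.65,0.65,0.65]
}}

```text
time: 9.68
tool_pos: [0.5799, -0.0455, 0.0774]
tool_rot: [3.142, -0.301, 1.502]
contact_force: [0.5, -0.1, 0.5]
opening: 0.0597
grip_force: 0.0
```

{"method": "apply_moves", "body": {
  "delta_pos": [
    [-0.003,0,-0.04],
    [-0.003,0,-0.08],
    [-0.003,0.004,-0.11],
    [-0.003,0.004,-0.137],
    [-0.003,0.004,-0.137],
    [-0.003,0.004,-0.137]
  ],
  "dr": [
    [0,0,0],
    [0,0,0],
    [0,0,0],
    [0,0,0],
    [0,0,0],
    [0,0,0]
  ],
  "jaw": [0.65,0.65,0.65,0.65,0.65,0.65]
}}

```text
time: 10.18
tool_pos: [0.5786, -0.0429, 0.0227]
tool_rot: [3.141, -0.301, 1.504]
contact_force: [-0.8, -0.8, -0.4]
opening: 0.0598
grip_force: 0.0
```

{"method": "apply_moves", "body": {
  "delta_pos": [
    [0,0,0],
    [0,0,0],
    [0,0,0],
    [0,0,0],
    [0,0,0],
    [0,0,0],
    [0,0,0],
    [0,0,0]
  ],
  "dr": [
    [0,0,0],
    [0,0,0],
    [0,0,0],
    [0,0,0],
    [0,0,0],
    [0,0,0],
    [0,0,0],
    [0,0,0]
  ],
  "jaw": [0,0,0,0,0,0,0,0],
  "force": 35
}}

```text
time: 10.85
tool_pos: [0.5784, -0.0429, 0.0225]
tool_rot: [3.141, -0.301, 1.504]
contact_force: [-0.2, 0.0, 1.1]
opening: 0.0199
grip_force: 34.9
```

{"method": "apply_moves", "body": {
  "delta_pos": [
    [0,0,0.03],
    [0,0,0.08],
    [0,0,0.14],
    [0,0,0.2],
    [0,0,0.26],
    [0,-0.01,0.3],
    [0,-0.05,0.3],
    [0,-0.1,0.3]
  ],
  "dr": [
    [0,0,0],
    [0,0,0],
    [0,0,0],
    [0,0,0],
    [0,0,0],
    [0,0,0],
    [0,0,0],
    [0,0,0]
  ],
  "jaw": [0,0,0,0,0,0,0,0]
}}

```text
time: 11.52
tool_pos: [0.5787, -0.0824, 0.1448]
tool_rot: [3.138, -0.3, 1.507]
contact_force: [0.1, -0.1, -0.9]
opening: 0.0196
grip_force: 34.9
```

{"method": "apply_moves", "body": {
  "delta_pos": [
    [0,-0.06,0],
    [0,-0.13,0],
    [-0.05,-0.2,0],
    [-0.1,-0.27,0],
    [-0.16,-0.34,0],
    [-0.21,-0.41,0],
    [-0.25,-0.46,0],
    [-0.27,-0.5,0]
  ],
  "dr": [
    [0,0,0],
    [0,0,0],
    [0,0,0],
    [0,0,0],
    [0,0,0],
    [0,0,0],
    [0,0,0],
    [0,0,0]
  ],
  "jaw": [0,0,0,0,0,0,0,0]
}}

```text
time: 12.18
tool_pos: [0.4682, -0.2847, 0.1431]
tool_rot: [-3.141, -0.3, 1.502]
contact_force: [1.7, 0.3, -1.2]
opening: 0.0196
grip_force: 34.9
```

{"method": "apply_moves", "body": {
  "delta_pos": [
    [-0.02,-0.07,0],
    [-0.04,-0.13,0],
    [-0.06,-0.18,0],
    [-0.06,-0.21,0],
    [-0.06,-0.21,0],
    [-0.06,-0.21,0]
  ],
  "dr": [
    [0,0,0.06],
    [0,0,0.06],
    [0,0,0.06],
    [0,0,0.06],
    [0,0,0.06],
    [0,0,0.06]
  ],
  "jaw": [0,0,0,0,0,0]
}}

```text
time: 12.68
tool_pos: [0.4461, -0.3669, 0.1426]
tool_rot: [3.141, -0.301, 1.533]
contact_force: [-0.3, -0.1, -1.3]
opening: 0.0193
grip_force: 34.9
```

```bash
python3 - <<'E'
from h import *
np.set_printoptions(precision=4,suppress=True)
s=telemetry.observe();print(s["tool_pos"],s["tool_rot"],s["contact_force"],s["opening"],s["grip_force"])
t=eyes.read_camera("top")[:,:,::-1];c=eyes.read_camera("scene")[:,:,::-1]
a=cv2.convertScaleAbs(cv2.resize(t[130:290,310:470],(400,400),interpolation=2),alpha=2.2)
b=cv2.resize(c[60:300,80:290],(400,457),interpolation=2)
o=np.zeros((460,800,3),np.uint8);o[:400,:400]=a;o[:457,400:]=b;cv2.imwrite("pics/c7.png",o)
E
```

```text
[ 0.4461 -0.3669  0.1426] [ 3.1412 -0.301   1.5328] [-0.2607 -0.1022 -1.2937] 0.01929997744923406 34.94242787361145
```

View pics/c7.png

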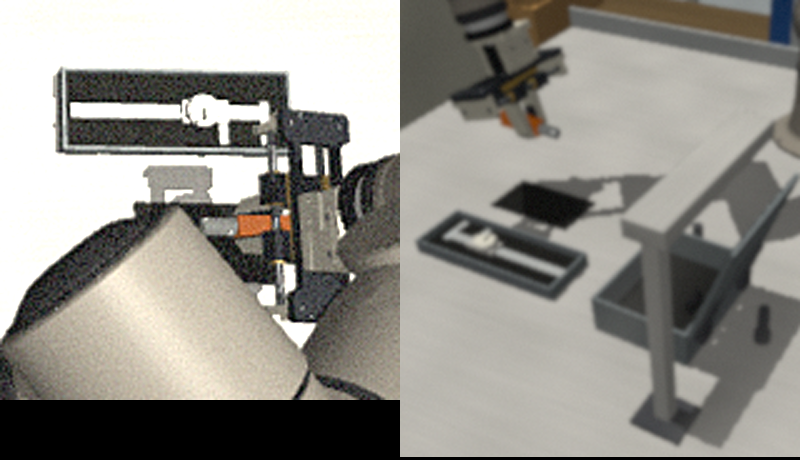

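Gauge is held level over the mat and the lid still stands, but the grip is too low: the fingertips extend about 6–8 mm below the gauge's underside and would hit the mat first. I'll put it back in the cradles and grip it higher.

{"method": "apply_moves", "body": {
  "delta_pos": [
    [0.03,0.07,0],
    [0.07,0.15,0],
    [0.12,0.23,0],
    [0.17,0.31,0],
    [0.22,0.39,0],
    [0.27,0.47,0],
    [0.31,0.53,0],
    [0.331,0.6,0.005]
  ],
  "dr": [
    [0,0,-0.06],
    [0,0,-0.06],
    [0,0,-0.06],
    [0,0,-0.06],
    [0,0,-0.06],
    [0,0,-0.06],
    [0,0,-0.06],
    [0,0,-0.06]
  ],
  "jaw": [0,0,0,0,0,0,0,0]
}}

```text
time: 13.45
tool_pos: [0.5798, -0.1238, 0.1444]
tool_rot: [3.141, -0.301, 1.506]
contact_force: [-0.1, -0.3, -0.5]
opening: 0.0201
grip_force: 34.9
```

{"method": "apply_moves", "body": {
  "delta_pos": [
    [0,0.06,0],
    [0,0.12,0],
    [0,0.18,0],
    [0,0.21,0],
    [0,0.21,0],
    [0,0.21,0],
    [0,0.21,0]
  ],
  "dr": [
    [0,0,0],
    [0,0,0],
    [0,0,0],
    [0,0,0],
    [0,0,0],
    [0,0,0],
    [0,0,0]
  ],
  "jaw": [0,0,0,0,0,0,0]
}}

```text
time: 14.03
tool_pos: [0.5788, -0.0436, 0.1445]
tool_rot: [3.141, -0.3, 1.504]
contact_force: [-0.2, 0.5, -0.9]
opening: 0.0197
grip_force: 34.9
```

```bash
python3 - <<'E'
from h import *
np.set_printoptions(precision=4,suppress=True)
P=[]
for i in range(4):
    s=telemetry.observe();P.append(np.r_[s["tool_pos"],s["tool_rot"]]);eyes.read_camera("top")
print(np.array(P))
E
```

```text
[[ 0.5788 -0.0436  0.1445  3.1406 -0.3     1.5039]
 [ 0.5789 -0.0439  0.1444  3.1407 -0.3001  1.5031]
 [ 0.5788 -0.0441  0.1443  3.1409 -0.3003  1.5026]
 [ 0.5788 -0.044   0.1442  3.1411 -0.3005  1.5024]]
```

{"method": "apply_moves", "body": {
  "delta_pos": [
    [-0.001,0.0025,-0.06],
    [-0.001,0.0025,-0.12],
    [-0.001,0.0025,-0.18],
    [-0.001,0.0025,-0.23],
    [-0.001,0.0025,-0.26],
    [-0.001,0.0025,-0.28],
    [-0.001,0.0025,-0.295],
    [-0.001,0.0025,-0.302]
  ],
  "dr": [
    [0,0,0],
    [0,0,0],
    [0,0,0],
    [0,0,0],
    [0,0,0],
    [0,0,0],
    [0,0,0],
    [0,0,0]
  ],
  "jaw": [0,0,0,0,0,0,0,0]
}}

```text
time: 14.9
tool_pos: [0.5785, -0.0421, 0.0233]
tool_rot: [3.141, -0.301, 1.504]
contact_force: [-1.1, -0.4, -0.5]
opening: 0.0197
grip_force: 34.9
```

{"method": "apply_moves", "body": {
  "delta_pos": [
    [0,0,0],
    [0,0,0],
    [0,0,0]
  ],
  "dr": [
    [0,0,0],
    [0,0,0],
    [0,0,0]
  ],
  "jaw": [0,0,0]
}}

```text
time: 15.15
tool_pos: [0.5789, -0.042, 0.0244]
tool_rot: [3.139, -0.3, 1.504]
contact_force: [0.1, 0.2, -0.4]
opening: 0.0199
grip_force: 34.9
```

{"method": "apply_moves", "body": {
  "delta_pos": [
    [0,-0.001,-0.003],
    [0,-0.001,-0.005],
    [0,-0.001,-0.005],
    [0,-0.001,-0.005]
  ],
  "dr": [
    [0,0,0],
    [0,0,0],
    [0,0,0],
    [0,0,0]
  ],
  "jaw": [0,0,0,0]
}}

```text
time: 15.48
tool_pos: [0.5788, -0.0424, 0.0224]
tool_rot: [3.14, -0.3, 1.504]
contact_force: [-1.1, -0.6, 5.2]
opening: 0.0195
grip_force: 34.9
```

{"method": "apply_moves", "body": {
  "delta_pos": [
    [0,0,0],
    [0,0,0],
    [0,0,0],
    [0,0,0],
    [0,0,0.015],
    [0,0,0.031],
    [0,0,0.031],
    [0,0,0.031]
  ],
  "dr": [
    [0,0,0],
    [0,0,0],
    [0,0,0],
    [0,0,0],
    [0,0,0],
    [0,0,0],
    [0,0,0],
    [0,0,0]
  ],
  "jaw": [0.4,0.4,0.4,0.4,0.4,0.4,0.4,0.4]
}}

```text
time: 16.15
tool_pos: [0.5788, -0.0424, 0.0347]
tool_rot: [3.14, -0.3, 1.504]
contact_force: [0.7, 0.1, -0.3]
opening: 0.0369
grip_force: 0.0
```

{"method": "apply_moves", "body": {
  "delta_pos": [
    [0,0,0],
    [0,0,0],
    [0,0,0],
    [0,0,0],
    [0,0,0],
    [0,0,0],
    [0,0,0]
  ],
  "dr": [
    [0,0,0],
    [0,0,0],
    [0,0,0],
    [0,0,0],
    [0,0,0],
    [0,0,0],
    [0,0,0]
  ],
  "jaw": [0,0,0,0,0,0,0],
  "force": 35
}}

```text
time: 16.73
tool_pos: [0.5782, -0.0422, 0.0338]
tool_rot: [3.141, -0.301, 1.504]
contact_force: [-0.7, 0.5, -1.2]
opening: 0.0198
grip_force: 35.0
```

{"method": "apply_moves", "body": {
  "delta_pos": [
    [0,0,0.03],
    [0,0,0.08],
    [0,0,0.14],
    [0,0,0.2],
    [0,0,0.25],
    [0,-0.01,0.28],
    [0,-0.05,0.28],
    [0,-0.1,0.28]
  ],
  "dr": [
    [0,0,0],
    [0,0,0],
    [0,0,0],
    [0,0,0],
    [0,0,0],
    [0,0,0],
    [0,0,0],
    [0,0,0]
  ],
  "jaw": [0,0,0,0,0,0,0,0]
}}

```text
time: 17.4
tool_pos: [0.5786, -0.0817, 0.1482]
tool_rot: [3.139, -0.3, 1.507]
contact_force: [0.8, -0.2, -1.3]
opening: 0.0196
grip_force: 35.0
```

{"method": "apply_moves", "body": {
  "delta_pos": [
    [0,-0.06,0],
    [0,-0.13,0],
    [-0.05,-0.2,0],
    [-0.1,-0.27,0],
    [-0.16,-0.34,0],
    [-0.21,-0.41,0],
    [-0.25,-0.46,0],
    [-0.27,-0.5,0]
  ],
  "dr": [
    [0,0,0],
    [0,0,0],
    [0,0,0],
    [0,0,0],
    [0,0,0],
    [0,0,0],
    [0,0,0],
    [0,0,0]
  ],
  "jaw": [0,0,0,0,0,0,0,0]
}}

```text
time: 18.07
tool_pos: [0.4683, -0.2842, 0.1468]
tool_rot: [-3.141, -0.3, 1.502]
contact_force: [0.3, -0.9, -1.1]
opening: 0.0195
grip_force: 35.0
```

{"method": "apply_moves", "body": {
  "delta_pos": [
    [-0.02,-0.07,0],
    [-0.04,-0.13,-0.02],
    [-0.06,-0.18,-0.06],
    [-0.06,-0.214,-0.1],
    [-0.06,-0.214,-0.14],
    [-0.06,-0.214,-0.17],
    [-0.06,-0.214,-0.18],
    [-0.06,-0.214,-0.18]
  ],
  "dr": [
    [0,0,0.06],
    [0,0,0.06],
    [0,0,0.06],
    [0,0,0.06],
    [0,0,0.06],
    [0,0,0.06],
    [0,0,0.06],
    [0,0,0.06]
  ],
  "jaw": [0,0,0,0,0,0,0,0]
}}

```text
time: 18.73
tool_pos: [0.4461, -0.3669, 0.0734]
tool_rot: [-3.141, -0.302, 1.534]
contact_force: [-1.1, 0.2, 0.3]
opening: 0.0198
grip_force: 35.0
```

```bash
python3 - <<'E'
from h import *
np.set_printoptions(precision=4,suppress=True)
s=telemetry.observe();print(s["tool_pos"],s["tool_rot"],s["contact_force"],s["opening"],s["grip_force"])
t=eyes.read_camera("top")[:,:,::-1];c=eyes.read_camera("scene")[:,:,::-1]
a=cv2.convertScaleAbs(cv2.resize(t[180:270,340:450],(400,327),interpolation=2),alpha=2.2)
b=cv2.resize(c[110:210,90:200],(400,364),interpolation=2)
o=np.zeros((370,800,3),np.uint8);o[:327,:400]=a;o[:364,400:]=b;cv2.imwrite("pics/c8.png",o)
E
```

```text
[ 0.4461 -0.3669  0.0734] [-3.1406 -0.3024  1.5339] [-1.0658  0.2303  0.2704] 0.01982900789220153 34.97512221336365
```

View pics/c8.png

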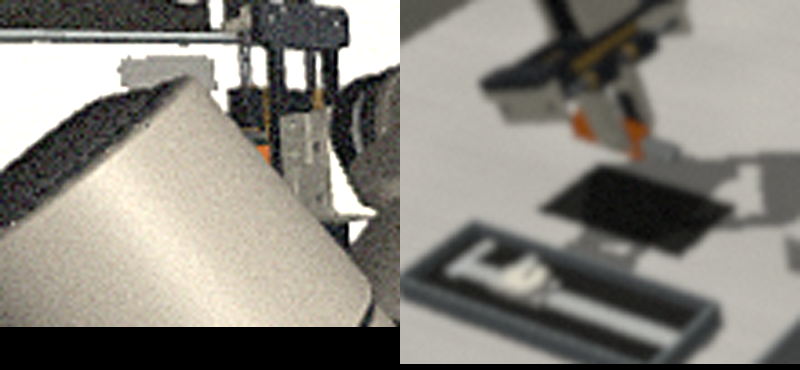

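Gauge is level over the mat and clear of the tray. Lowering, slowly at the end.

{"method": "apply_moves", "body": {
  "delta_pos": [
    [0,0,-0.03],
    [0,0,-0.07],
    [0,0,-0.1],
    [0,0,-0.125],
    [0,0,-0.14],
    [0,0,-0.147],
    [0,0,-0.15],
    [0,0,-0.15]
  ],
  "dr": [
    [0,0,0],
    [0,0,0],
    [0,0,0],
    [0,0,0],
    [0,0,0],
    [0,0,0],
    [0,0,0],
    [0,0,0]
  ],
  "jaw": [0,0,0,0,0,0,0,0]
}}

```text
time: 19.5
tool_pos: [0.4464, -0.368, 0.014]
tool_rot: [3.141, -0.301, 1.534]
contact_force: [-0.5, -0.4, -0.8]
opening: 0.0197
grip_force: 35.0
```

{"method": "apply_moves", "body": {
  "delta_pos": [
    [0,0,-0.002],
    [0,0,-0.004],
    [0,0,-0.006],
    [0,0,-0.006],
    [0,0,-0.006]
  ],
  "dr": [
    [0,0,0],
    [0,0,0],
    [0,0,0],
    [0,0,0],
    [0,0,0]
  ],
  "jaw": [0,0,0,0,0]
}}

```text
time: 19.92
tool_pos: [0.4465, -0.3681, 0.0121]
tool_rot: [3.14, -0.3, 1.534]
contact_force: [-0.2, -0.8, 3.4]
opening: 0.0198
grip_force: 35.0
```

{"method": "apply_moves", "body": {
  "delta_pos": [
    [0,0,-0.002],
    [0,0,-0.003],
    [0,0,-0.003],
    [0,0,-0.003]
  ],
  "dr": [
    [0,0,0],
    [0,0,0],
    [0,0,0],
    [0,0,0]
  ],
  "jaw": [0,0,0,0]
}}

```text
time: 20.25
tool_pos: [0.4466, -0.3682, 0.012]
tool_rot: [3.14, -0.3, 1.534]
contact_force: [-1.4, -0.3, 12.0]
opening: 0.0199
grip_force: 35.0
```

{"method": "apply_moves", "body": {
  "delta_pos": [
    [0,0,0.002],
    [0,0,0.002],
    [0,0,0.002],
    [0,0,0.002],
    [0,0,0.002],
    [0,0,0.002]
  ],
  "dr": [
    [0,0,0],
    [0,0,0],
    [0,0,0],
    [0,0,0],
    [0,0,0],
    [0,0,0]
  ],
  "jaw": [0.3,0.5,0.5,0.5,0.5,0.5]
}}

```text
time: 20.75
tool_pos: [0.4463, -0.3677, 0.0109]
tool_rot: [3.141, -0.301, 1.534]
contact_force: [-0.2, 0.4, -0.2]
opening: 0.0455
grip_force: 0.0
```

{"method": "apply_moves", "body": {
  "delta_pos": [
    [0,-0.01,0.03],
    [0,-0.03,0.1],
    [0,-0.06,0.2],
    [0,-0.1,0.3],
    [0,-0.15,0.4],
    [0,-0.25,0.45],
    [0,-0.33,0.45],
    [0,-0.33,0.45]
  ],
  "dr": [
    [0,0,0],
    [0,0,0],
    [0,0,0],
    [0,0,0],
    [0,0,0],
    [0,0,0],
    [0,0,0],
    [0,0,0]
  ],
  "jaw": [0.5,0.5,0.5,0.5,0.5,0.5,0.5,0.5]
}}

```text
time: 21.42
tool_pos: [0.4454, -0.5066, 0.1916]
tool_rot: [3.139, -0.294, 1.53]
contact_force: [0.3, -0.6, -0.9]
opening: 0.0459
grip_force: 0.0
```

```bash
python3 - <<'E'
from h import *
np.set_printoptions(precision=4,suppress=True)
s=telemetry.observe();print(s["time"],s["tool_pos"],s["contact_force"],s["opening"])
t=eyes.read_camera("top")[:,:,::-1];c=eyes.read_camera("scene")[:,:,::-1]
for n,im in(("top",t),("scene",c)):
    h=cv2.cvtColor(im,cv2.COLOR_BGR2HSV);m=((h[:,:,0]<22)&(h[:,:,1]>130)&(h[:,:,2]>40)).astype(np.uint8)
    for k in cv2.findContours(m,0,2)[0]:
        r=cv2.minAreaRect(k)
        if cv2.contourArea(k)>15:print(n,r,onz(n,*r[0],.02))
a=cv2.convertScaleAbs(cv2.resize(t[120:280,200:450],(400,256),interpolation=2),alpha=2.2)
b=cv2.resize(c[110:290,90:290],(400,360),interpolation=2)
o=np.zeros((370,800,3),np.uint8);o[:256,:400]=a;o[:360,400:]=b;cv2.imwrite("pics/c9.png",o)
E
```

```text
21.4167 [ 0.4454 -0.5066  0.1916] [ 0.2716 -0.5523 -0.9169] 0.04587597427126606
scene ((149.6999969482422, 162.39999389648438), (21.819713592529297, 10.435514450073242), 18.434946060180664) [ 0.4517 -0.3909  0.02  ]
scene ((97.30000305175781, 79.10000610351562), (4.919349193572998, 21.913467407226562), 63.43495178222656) [-0.0287 -1.0389  0.02  ]
scene ((504.7658386230469, 23.771678924560547), (18.47494888305664, 48.886390686035156), 8.746162414550781) [-2.2076  0.939   0.02  ]
scene ((137.6999969482422, 27.099994659423828), (108.99999237060547, 64.99999237060547), 53.130104064941406) [-0.8611 -1.4315  0.02  ]
```

View pics/c9.png

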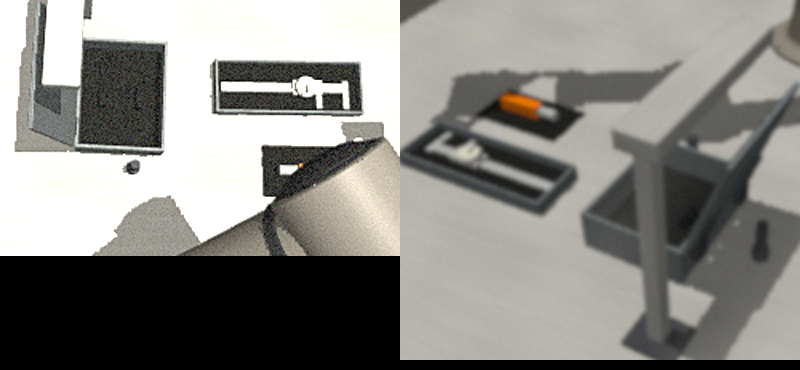

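The gauge lies flat, lengthwise and centred on the mat. The lid is still open, and the screws and tray have not moved. I'm handing in.

```bash
python3 -c "
from cell import job
print(job.hand_in())"
```

```text
the job is handed in; nothing more can be done
None
```

I handed the job in at about 21 s: the lid stands on its stop and the gauge lies flat, lengthwise and near-centred on the mat. The last pictures show the screws, tray, lamp and funnel undisturbed, but the hand-in gave no verdict. My first grip was too low for the mat, so I set the gauge back in its cradles once and regripped higher before placing it.

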